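Open the child-resistant solvent bottle

TASK

Open the solvent bottle in the bench holder: push its child-resistant cap down against its spring, firmly but without crushing its seal, and keep it down while you turn it counter-clockwise (seen from above) until you feel it stop; do not force it further. Then lift the cap straight off and set it gently in the steel dish, open side down. Keep the bottle seated in its holder, and leave the jar, carton, tape roll and meter where they are.

Things in the scene. Friction and masses are not known exactly. Their poses are not given: they have to be found in the camera images.
- bottle_holder: Dark steel plate, 120x120x6 mm, fixed to the bench, with four aluminium walls that form a square well (67 mm inside, 6 mm walls, tops 38 mm above the bench). Origin: centre of the underside. z up, x and y along the plate's edges.
- solvent_bottle: Loose white square bottle, 64x64 mm, 0.25 to 0.5 kg, standing in the well with 1.5 mm play at each side; the well keeps it from turning. White and orange label bands. Shoulder from 86 to 100 mm above its origin, then a round neck (30 mm diameter) up to 127 mm, with three lugs under the cap. Origin: centre of its underside, 6 mm above the bench. z up.
- neck_top (a point): Centre of the bottle's mouth, 127 mm above its origin; axes as the bottle's. Lugs and bumps lock the inner cap until it is 5 mm down (16 N); at 5.5 mm (17.5 N) it is hard down. Kept down, it turns counter-clockwise about 0.85 rad to a solid stop, and there lifts off freely (released from 0.7 rad on). Not released, it lifts the bottle. Forced against lugs or stop (over 65 N in all) it cracks.
- solvent_cap: Two-piece push-and-turn cap, 110 g: orange ribbed outer shell (49 mm diameter, 28 mm high, two white curved arrows on top) riding on a white inner cap, which has this pose. Origin: centre of the inner cap's open underside; z up. Closed: 108.5 mm above the bottle's origin, x axis within 0.15 rad of the bottle's. The shell's skirt may start anywhere from 3.5 to 11 mm above the origin.
- cap_liner: Blue sealing disc, 29 mm across, 2.5 mm thick, sprung inside the cap; it bears on the bottle's mouth. Origin: centre of its underside, 18.5 mm above the cap's origin when closed. The shell slides down (1.2 N) until it meets the inner cap, its skirt then 3 mm above the cap's origin; from there the spring answers with 4 N plus 2.4 N per mm. The seal is crushed above 28 N.
- cap_dish: Loose round shallow stainless dish, 250 g, 128 mm across the rim, 10 mm high; flat inner floor 110 mm across, 2.5 mm above its origin. Origin: centre of the underside.
- peg_jar: Bystander: clear jar of white pegs, 57 mm across, 46 mm high. Origin: centre of the underside.
- small_box: Bystander: brown carton 60x91x45 mm. Origin: centre of the underside.
- tape_roll: Bystander: lying roll of beige tape, 77 mm across, 19 mm high. Origin: centre of the underside.
- the_hand_tester: Bystander: grey hand-held meter, 104x58x31 mm. Origin: centre of the underside.
Mind the look-alikes: they are no part of the job. There is more than one size of the solvent_cap; the job needs the largest.

How it is judged:
On the way:
1. the cap, still on the neck and pressed down, has been turned at least 0.66 rad counter-clockwise (angle between the x axis of solvent_cap and the x axis of solvent_bottle, either way round above 0.66 rad and horizontal distance between solvent_cap and neck_top below 0.005 m and z of solvent_cap in the frame of solvent_bottle below 0.106 m), for 0.1 s.
At the end, for the whole second after the job is handed in: The cap rests flat on the dish's floor, open side down (within 32 mm of the dish's centre, under 6 mm above its underside, tilted under 0.1 rad, at rest); the bottle stands upright in its holder, fully seated (within 4 mm in height and 6 mm sideways) (horizontal distance between solvent_cap and cap_dish below 0.032 m and z of solvent_cap in the frame of cap_dish below 0.006 m and angle between solvent_cap's own z axis and vertical below 0.1 rad and linear speed of solvent_cap below 0.02 m/s and horizontal distance between solvent_bottle and bottle_holder below 0.006 m and z of solvent_bottle in the frame of bottle_holder below 0.01 m and angle between solvent_bottle's own z axis and vertical below 0.08 rad); the robot touches nothing.
It fails at once if the cap's liner pressed on the bottle with more than 28 N (the seal is crushed) (contact force between cap_liner and solvent_bottle above 28 N).
It fails at once if cap and bottle forced together with more than 65 N in all (the cap cracks) (contact force between solvent_cap and solvent_bottle above 65 N).
It fails at once if the bottle lifted more than 15 mm out of its seat (z of solvent_bottle in the frame of bottle_holder above 0.021 m).
It fails at once if the cap set down hard: more than 40 N between cap and dish (contact force between solvent_cap and cap_dish above 40 N).
It fails at once if the jar, carton, tape roll or meter moved more than 20 mm (distance of any of peg_jar, small_box, tape_roll, the_hand_tester from where it was at the start of the episode above 0.02 m).
It also fails if it takes over 72 s, if anything falls off the work surface, if the arm or the gripper's body presses on something with over 40 N, if the wrist force passes 120 N, or if a joint passes its speed limit or range.

ROBOT

A 7-joint arm with a two-finger parallel gripper is mounted at the origin on a cart in front of the work surface, level with it; the furniture and walls round the work are solid. World frame = base frame: x ahead of the robot, y to its left, z up, the work surface at z = 0. Lengths are in m, angles in rad, forces in N, time in s.
With the tool pointing down it reaches from about 0.4 to 0.85 m from the base axis. Payload 4.5 kg.
Tool frame: the origin (TCP) lies on the centre line of the jaws, within the pads' length; the fingertips stand 17 mm ahead of it and the grasp point (between the pads) lies 2 mm behind it (r.tip_reach is the distance from the TCP to the fingertips, in m); z points along the fingers, y is the line along which they close (so a half turn about z gives the same grasp; the last joint's range is limited). The gripper opens to 88 mm and grips with 3 to 60 N. Pads are 18 mm wide; open, the fingers measure 123 mm over their backs; the gripper's body (75 mm by 187 mm) begins 45 mm behind the grasp point.
Start: joints at [1.244, 0.689, -0.195, 1.565, 0.157, 0.902, -0.215], TCP at [0.221, -0.585, 0.256] pointing down, gripper open.
Joint ranges: [-3.01, 3.01], [-0.46, 2.08], [-1.47, 1.51], [0.13, 2.56], [-1, 4.14], [0.04, 2.09], [-2.66, 2.66]. Speed limits (rad/s): [2.57, 2.57, 3.14, 3.14, 3.14, 3.14, 3.14].

INTERFACE

Orientations are given as a unit quaternion [x, y, z, w].
In Python, from plant import r gives the robot as it stands.
- The arm moves only by the tool step_arm, never from a script. Its argument "steps" is a list of rows, each a list of 7 numbers: the shift along the tool's x, y, z in cm, then the turn, a rotation vector about the tool's x, y, z in degrees, then the gripper's target within -1 to 1 (shut at 1, half-way at 0, fully open at -1). A call has 1 to 8 rows; each row shifts and turns the commanded pose from where the row before left it, along the tool's axes as they then stand; what a row does not reach is not made up. A row lasts 1/8 s, in which the tool goes at most 62.5 mm and 10.7 degrees, less where a joint would pass 70% of its speed; a pose out of reach is approached as far as the arm can. A call with a gripper value outside its range is refused whole. The fingers move at their own pace and stop on an object; "force" is the grip in N (left out, the last holds). Time passes only in rows, so rows that do not move let the fingers close. It gives the time, the measured TCP pose, the force, the opening and the grip force at its end, in the units of the state.
- r.get_state(): the state, without advancing time (a new reading comes with each control period).
- r.snapshot(name): name is "scene" or "top" or "wrist"; returns a dict with "pixels" (400x640x3 uint8, red, green, blue), "fx", "fy", "cx", "cy" (pixels), "cam_to_world" (4x4, takes a point from camera to world coordinates). Camera axes: x right, y down, z forward; pixel columns grow to the right and rows downward; lengths in m; the calibration is good to about 2 mm. A picture is of the moment at which its call begins. There is no depth.
- r.finish_job(): hands the job in; it is judged then, once.
The state is a dict: "clock": time; "q": joint angles; "qd": joint speeds; "joint_torque": joint torques, N m; "tool_pos": TCP position; "eef_rot": TCP orientation; "contact_force": force on the tool from outside, world axes, zero at the start; "moment": the same for the moment, N m; "opening": opening from 0.0 (shut) to 1.0 (fully open); "finger_force": force on a finger pad.
Only numpy, scipy, OpenCV 4.12 (cv2) and the standard library are available. Lean on these libraries where they do the work, as an engineer would, in place of code of your own. Each camera call takes 0.05 s, during which the arm holds its last target. There are 200 camera calls.

## Working session

There is one attempt and no reset: what is moved stays moved. The work goes in short steps, Python scripts to look and compute and a tool call to move; the robot and the scene stay as the last step left them, time stands still between calls to the robot, and variables do not carry over. Pictures are saved under pics/ and viewed, at most 10 in all, crops included, and the job is handed in when it is done.

Besides the shell and the picture viewer there is one more tool, called after "Request:" by a JSON object that holds its "api" and its "payload". step_arm: Moves the arm, as the interface text tells. Its arguments: {"type":"object","properties":{"steps":{"type":"array","items":{"type":"array","items":{"type":"number"}}},"force":{"type":"number"}},"required":["steps"]}

```bash
mkdir -p pics; cat > h.py <<'E'
import numpy as np, cv2
from plant import r
def snap(n,f):
    s=r.snapshot(n); cv2.imwrite('pics/'+f,cv2.cvtColor(s['pixels'],cv2.COLOR_RGB2BGR))
    np.savez('pics/'+f+'.npz',**{k:np.asarray(v) for k,v in s.items()}); return s
def ray(s,u,v):
    T=np.asarray(s['cam_to_world']); d=T[:3,:3]@np.array([(u-s['cx'])/s['fx'],(v-s['cy'])/s['fy'],1]); return T[:3,3],d
def plane(s,u,v,z):
    o,d=ray(s,u,v); return o+d*(z-o[2])/d[2]
E
python3 - <<'E'
from h import *
a=snap('scene','s1.png');b=snap('top','t1.png')
for s in(a,b): print(np.round(s['cam_to_world'],3).tolist(),s['fx'],s['cx'],s['cy'])
st=r.get_state(); print(st['tool_pos'],st['eef_rot'],st['contact_force'],st['opening'],r.tip_reach)
E
```

```text
[[-0.747, -0.456, 0.484, -0.028], [-0.665, 0.501, -0.554, 0.74], [0.011, -0.736, -0.677, 0.937], [0.0, 0.0, 0.0, 1.0]] 456.8358556643613 317.05662623887065 205.86514190211318
[[-0.014, -0.98, 0.201, 0.392], [-1.0, 0.013, -0.008, 0.024], [0.006, -0.201, -0.98, 0.963], [0.0, 0.0, 0.0, 1.0]] 417.1290577468995 318.7816646492911 192.48748774718482
[ 0.2204264  -0.58427149  0.25500921] [ 9.83758008e-01  1.79497988e-01 -2.11872417e-04 -7.80971900e-04] [-0.1219068   0.39865173 -0.09392562] 1.0022969138115596 0.017
```

View pics/s1.png

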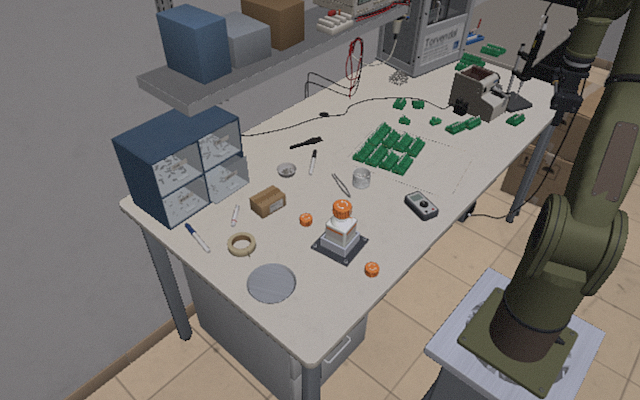

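View pics/t1.png

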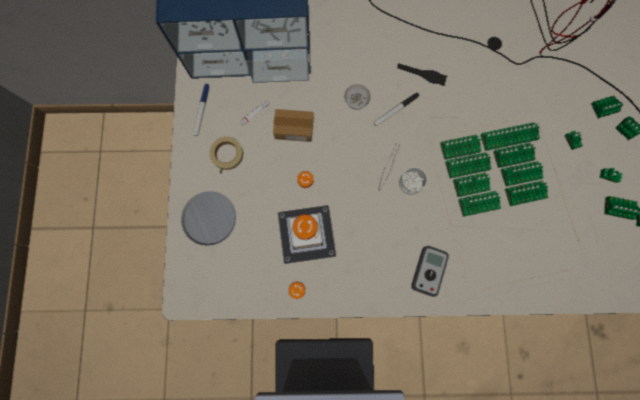

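The scene and top views show three orange caps. Candidates in the top view:
- (305,227): on the bottle in the dark holder, and the largest.
- (305,179): loose on the bench, small.
- (297,290): loose on the bench, small.

The one at (305,227) is the target. In the scene view it is at (342,209). The dish is the large grey disc at top (209,217), scene (271,283); the small bowl at (357,97) is not it. Next I'll measure these and check a close crop.

```bash
python3 - <<'E'
from h import *
def load(f): return dict(np.load('pics/'+f+'.npz'))
t=load('t1.png');s=load('s1.png')
def masks(im):
    h=cv2.cvtColor(im,cv2.COLOR_RGB2HSV); return cv2.inRange(h,(5,150,120),(18,255,255))
for n,v in(('top',t),('scene',s)):
    m=masks(v['pixels']); k,l,st,c=cv2.connectedComponentsWithStats(m)
    for i in range(1,k):
        if st[i,4]>60: print(n,c[i].round(1),st[i])
# cap top ellipse in the top view
m=masks(t['pixels'])
m[:, :270]=0; m[:205]=0; m[245:]=0; m[:,340:]=0
m=cv2.morphologyEx(m,cv2.MORPH_CLOSE,np.ones((7,7)))
c=max(cv2.findContours(m,0,2)[0],key=cv2.contourArea); (u,v),rad=cv2.minEnclosingCircle(c); print('cap circ',u,v,rad)
for z in(.146,.15,.154): print(z,plane(t,u,v,z).round(4), 'diam', 2*rad/t['fx']*(t['cam_to_world'][2,3]-z))
# dish
g=t['pixels'].astype(int); hs=cv2.cvtColor(t['pixels'],cv2.COLOR_RGB2HSV)
m=((hs[...,2]<165)&(hs[...,2]>80)&(hs[...,1]<60)).astype(np.uint8)*255; m[:185]=0;m[250:]=0;m[:,:175]=0;m[:,245:]=0
m=cv2.morphologyEx(m,cv2.MORPH_OPEN,np.ones((5,5)))
c=max(cv2.findContours(m,0,2)[0],key=cv2.contourArea); e=cv2.fitEllipse(c);print('dish',e,plane(t,*e[0],.01).round(4),'size',np.linalg.norm(plane(t,e[0][0]-e[1][0]/2,e[0][1],.01)-plane(t,e[0][0]+e[1][0]/2,e[0][1],.01)))
# holder plate
m=((hs[...,2]<95)).astype(np.uint8)*255; m[:200]=0;m[270:]=0;m[:,:270]=0;m[:,345:]=0
c=max(cv2.findContours(m,0,2)[0],key=cv2.contourArea)
b=cv2.boxPoints(cv2.minAreaRect(c)); P=np.array([plane(t,*p,.006)[:2] for p in b]); print('plate',P.round(4).tolist(),P.mean(0),[np.degrees(np.arctan2(*(P[(i+1)%4]-P[i])[::-1])).round(1) for i in range(4)],[np.linalg.norm(P[(i+1)%4]-P[i]).round(4) for i in range(4)])
a=t['pixels'][190:280,260:350];b2=s['pixels'][185:275,300:390]
cv2.imwrite('pics/c1.png',cv2.cvtColor(cv2.resize(np.hstack([a,b2]),None,fx=4.4,fy=4.4,interpolation=2),cv2.COLOR_RGB2BGR))
E
```

```text
top [305.  178.9] [298 171  15  17 171]
top [304.7 226.5] [293 215  24  24 399]
top [296.4 289.9] [289 282  16  17 188]
scene [341.5 209.4] [333 200  18  19 217]
scene [305.8 220.1] [300 214  12  12  87]
scene [371.6 269.8] [365 262  14  15 113]
cap circ 304.7105407714844 226.2894744873047 12.284403800964355
0.146 [0.4922 0.0453 0.146 ] diam 0.048135365034807684
0.15 [0.4917 0.0452 0.15  ] diam 0.04789976593524233
0.154 [0.4912 0.0451 0.154 ] diam 0.04766416683567697Traceback (most recent call last):
  File "<stdin>", line 20, in <module>
cv2.error: OpenCV(4.12.0) /io/opencv/modules/imgproc/src/shapedescr.cpp:361: error: (-201:Incorrect size of input array) There should be at least 5 points to fit the ellipse in function 'fitEllipseNoDirect'
```

```bash
python3 - <<'E'
from h import *
def load(f): return dict(np.load('pics/'+f+'.npz'))
t=load('t1.png');s=load('s1.png')
hs=cv2.cvtColor(t['pixels'],cv2.COLOR_RGB2HSV)
print(hs[217,209],hs[195,209],hs[250,215],hs[260,310])
bg=t['pixels'][255:265,205:215].reshape(-1,3).mean(0)
m=(np.abs(t['pixels'].astype(int)-bg).sum(2)>90).astype(np.uint8)*255; M=m.copy()
m[:180]=0;m[255:]=0;m[:,:174]=0;m[:,248:]=0
m=cv2.morphologyEx(m,cv2.MORPH_OPEN,np.ones((3,3)))
c=max(cv2.findContours(m,0,2)[0],key=cv2.contourArea); e=cv2.fitEllipse(c);print('dish',e,plane(t,*e[0],.008).round(4),'size',np.linalg.norm(plane(t,e[0][0]-e[1][0]/2,e[0][1],.01)-plane(t,e[0][0]+e[1][0]/2,e[0][1],.01)))
m=((hs[...,2]<110)).astype(np.uint8)*255; m[:200]=0;m[270:]=0;m[:,:270]=0;m[:,345:]=0
c=max(cv2.findContours(m,0,2)[0],key=cv2.contourArea)
b=cv2.boxPoints(cv2.minAreaRect(c)); P=np.array([plane(t,*p,.006)[:2] for p in b]); print('plate',P.round(4).tolist(),P.mean(0),[np.degrees(np.arctan2(*(P[(i+1)%4]-P[i])[::-1])).round(1) for i in range(4)],[np.linalg.norm(P[(i+1)%4]-P[i]).round(4) for i in range(4)])
# triangulate cap centroid
o1,d1=ray(t,304.7,226.4);o2,d2=ray(s,341.5,209.4)
x=np.linalg.lstsq(np.c_[d1,-d2],o2-o1,rcond=None)[0];print('tri',o1+d1*x[0],o2+d2*x[1])
a=t['pixels'][190:280,260:350];b2=s['pixels'][185:275,300:390]
cv2.imwrite('pics/c1.png',cv2.cvtColor(cv2.resize(np.hstack([a,b2]),None,fx=4.4,fy=4.4,interpolation=2),cv2.COLOR_RGB2BGR))
E
```

```text
[102  12 110] [120  11 111] [ 19  32 150] [ 20  33 117]
dish ((204.9254150390625, 219.79571533203125), (48.502315521240234, 50.247955322265625), 150.74087524414062) [0.5273 0.2786 0.008 ] size 0.11130939033034783
plate [[0.544, 0.1147], [0.5599, -0.0068], [0.4402, -0.0213], [0.4252, 0.0972]] [0.49232467 0.04597006] [np.float64(-82.5), np.float64(-173.1), np.float64(97.2), np.float64(8.4)] [np.float64(0.1225), np.float64(0.1205), np.float64(0.1195), np.float64(0.12)]
tri [0.49414316 0.04576421 0.12837892] [0.49403438 0.04569999 0.12836392]
```

View pics/c1.png

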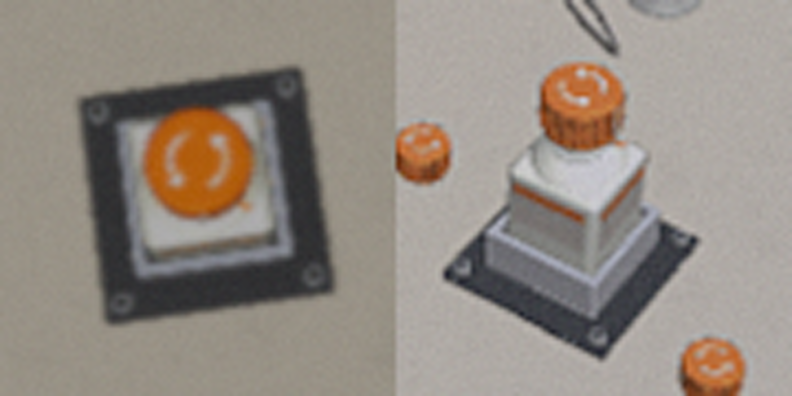

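The crop confirms it: the large orange cap with two arrows is on the bottle, at about (0.492, 0.0455). That agrees with the holder centre (0.492, 0.046), and the measured cap diameter of 48 mm fits the given 49 mm. Moving above it.

Request:
{"api": "step_arm", "payload": {"steps": [[2.98,-3.08,0,0,0,0,-1],[2.98,-3.08,0,0,0,0,-1],[2.98,-3.08,0,0,0,0,-1],[2.98,-3.08,0,0,0,0,-1],[2.98,-3.08,0,0,0,0,-1],[2.98,-3.08,0,0,0,0,-1],[2.98,-3.08,0,0,0,0,-1],[2.98,-3.08,0,0,0,0,-1]]}}

```text
clock: 1.1
tool_pos: [0.3571, -0.2687, 0.2556]
eef_rot: [0.984, 0.179, -0.0, -0.0]
contact_force: [0.6, -0.8, 0.4]
opening: 1.001
finger_force: 0.0
```

Request:
{"api": "step_arm", "payload": {"steps": [[2.98,-3.08,0,0,0,0,-1],[2.98,-3.08,0,0,0,0,-1],[2.98,-3.08,0,0,0,0,-1],[2.98,-3.08,0,0,0,0,-1],[2.98,-3.08,0,0,0,0,-1],[2.98,-3.08,0,0,0,0,-1],[2.0,-2.0,0,0,0,0,-1],[0,0,0,0,0,0,-1]]}}

```text
clock: 2.1
tool_pos: [0.471, -0.006, 0.2555]
eef_rot: [0.983, 0.182, 0.0, -0.0]
contact_force: [-1.4, 0.2, -0.5]
opening: 1.001
finger_force: 0.0
```

```bash
python3 - <<'E'
from h import *
st=r.get_state(); print(st['clock'],st['tool_pos'],st['eef_rot'].round(4),st['q'].round(3),st['contact_force'])
w=snap('wrist','w1.png'); print(np.round(w['cam_to_world'],3).tolist(),w['fx'],w['cx'],w['cy'])
E
```

```text
2.1 [ 0.47102287 -0.00599888  0.25551204] [ 9.834e-01  1.817e-01  3.000e-04 -5.000e-04] [ 0.003  0.493 -0.132  2.017  0.103  0.637 -1.402] [-1.35100635  0.18957196 -0.46491876]
[[0.359, -0.889, -0.283, 0.545], [-0.933, -0.343, -0.108, 0.023], [-0.001, 0.303, -0.953, 0.385], [0.0, 0.0, 0.0, 1.0]] 297.84872102069187 319.09389118749584 199.2873471851408
```

View pics/w1.png

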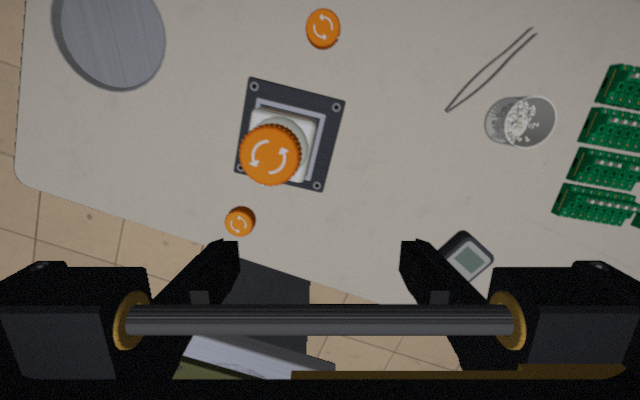

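The wrist view shows the target cap top at about (270,155) on the bottle, the loose caps at (323,28) and (240,221), and the dish at (108,37), cut off by the image edge. Next I'll refine the cap's position and height from the wrist view.

```bash
python3 - <<'E'
from h import *
def load(f): return dict(np.load('pics/'+f+'.npz'))
t=load('t1.png');w=load('w1.png')
h=cv2.cvtColor(w['pixels'],cv2.COLOR_RGB2HSV)
m=cv2.inRange(h,(5,150,190),(20,255,255)); m[:110]=0;m[200:]=0
m2=cv2.morphologyEx(m,cv2.MORPH_CLOSE,np.ones((9,9)))
c=max(cv2.findContours(m2,0,2)[0],key=cv2.contourArea); e=cv2.fitEllipse(c);print('cap',e, cv2.minEnclosingCircle(c))
# arrows (white inside the cap top) centroid
a=cv2.inRange(h,(0,0,170),(180,110,255)); mm=np.zeros_like(a); cv2.circle(mm,(int(e[0][0]),int(e[0][1])),22,255,-1)
M=cv2.moments(a&mm,True); ac=(M['m10']/M['m00'],M['m01']/M['m00']);print('arrows',ac,M['m00'])
o2,d2=ray(w,*ac)
o1,d1=ray(t,304.71,226.29)
x=np.linalg.lstsq(np.c_[d1,-d2],o2-o1,rcond=None)[0];print('tri',o1+d1*x[0],o2+d2*x[1])
for z in(.146,.150,.1535):
  print(z,plane(w,*ac,z).round(4),plane(w,*e[0],z).round(4))
print(h[140,250],h[175,245])
# plate centre in wrist
m=cv2.inRange(h,(0,0,0),(180,255,90)); m[:60]=0;m[215:]=0;m[:,:225]=0;m[:,355:]=0
c=max(cv2.findContours(m,0,2)[0],key=cv2.contourArea)
b=cv2.boxPoints(cv2.minAreaRect(c)); P=np.array([plane(w,*p,.006)[:2] for p in b]);print('plate',P.mean(0),[np.linalg.norm(P[(i+1)%4]-P[i]).round(4) for i in range(4)])
# dish in top view
bgr=t['pixels'].astype(int); warm=bgr[...,0]-bgr[...,2]
k=(warm<12).astype(np.uint8)*255; k[:180]=0;k[255:]=0;k[:,:174]=0;k[:,248:]=0
k=cv2.morphologyEx(k,cv2.MORPH_OPEN,np.ones((3,3)))
c=max(cv2.findContours(k,0,2)[0],key=cv2.contourArea); e=cv2.fitEllipse(c);print('dish',e,plane(t,*e[0],.009).round(4),e[1][0]*.958/t['fx'])
E
```

```text
Traceback (most recent call last):
ValueError: max() iterable argument is empty
```

```bash
python3 - <<'E'
from h import *
def load(f): return dict(np.load('pics/'+f+'.npz'))
t=load('t1.png');w=load('w1.png')
h=cv2.cvtColor(w['pixels'],cv2.COLOR_RGB2HSV)
print(h[140,250],h[155,270],h[182,262],h[150,255])
m=cv2.inRange(h,(3,150,100),(22,255,255)); m[:110]=0;m[200:]=0
m2=cv2.morphologyEx(m,cv2.MORPH_CLOSE,np.ones((9,9)))
c=max(cv2.findContours(m2,0,2)[0],key=cv2.contourArea); e=cv2.fitEllipse(c);print('cap',e, cv2.minEnclosingCircle(c))
a=cv2.inRange(h,(0,0,130),(180,120,255)); mm=np.zeros_like(a); cv2.circle(mm,(270,155),22,255,-1)
M=cv2.moments(a&mm,True); ac=(M['m10']/M['m00'],M['m01']/M['m00']);print('arrows',ac,M['m00'])
o2,d2=ray(w,*ac)
ht=cv2.cvtColor(t['pixels'],cv2.COLOR_RGB2HSV)
o1,d1=ray(t,304.71,226.29)
x=np.linalg.lstsq(np.c_[d1,-d2],o2-o1,rcond=None)[0];print('tri',o1+d1*x[0],o2+d2*x[1])
for z in(.146,.150,.1535):
  print(z,plane(w,*ac,z).round(4),plane(w,*e[0],z).round(4))
m=cv2.inRange(h,(0,0,0),(180,255,85)); m[:60]=0;m[215:]=0;m[:,:225]=0;m[:,355:]=0
c=max(cv2.findContours(m,0,2)[0],key=cv2.contourArea)
b=cv2.boxPoints(cv2.minAreaRect(c)); P=np.array([plane(w,*p,.006)[:2] for p in b]);print('plate',P.mean(0),[np.linalg.norm(P[(i+1)%4]-P[i]).round(4) for i in range(4)])
bgr=t['pixels'].astype(int); warm=bgr[...,0]-bgr[...,2]
k=(warm<8).astype(np.uint8)*255; k[:180]=0;k[255:]=0;k[:,:174]=0;k[:,248:]=0
k=cv2.morphologyEx(k,cv2.MORPH_OPEN,np.ones((3,3)))
c=max(cv2.findContours(k,0,2)[0],key=cv2.contourArea); e=cv2.fitEllipse(c);print('dish',e,plane(t,*e[0],.009).round(4),e[1][0]*.958/t['fx'])
E
```

```text
[ 16 222 179] [ 16 215 180] [ 15 216 181] [ 13  51 174]
cap ((269.2029113769531, 154.7093963623047), (58.5439453125, 60.89639663696289), 124.95133972167969) ((268.8858337402344, 155.1929168701172), 31.277664184570312)
arrows (268.4099378881988, 156.555900621118) 322.0
tri [0.49246714 0.04533172 0.14386935] [0.49283675 0.04703821 0.14395988]
0.146 [0.4933 0.0468 0.146 ] [0.4949 0.0467 0.146 ]
0.15 [0.4942 0.0464 0.15  ] [0.4958 0.0463 0.15  ]
0.1535 [0.4949 0.0461 0.1535] [0.4965 0.046  0.1535]
plate [0.49379516 0.04855288] [np.float64(0.1183), np.float64(0.1173), np.float64(0.1207), np.float64(0.1287)]
dish ((208.11660766601562, 218.0559539794922), (52.464080810546875, 55.358665466308594), 48.89853286743164) [0.5311 0.2711 0.009 ] 0.12049170030969268
```

Request:
{"api": "step_arm", "payload": {"steps": [[1.3,-1.37,0,0,0,0,-1],[1.3,-1.36,1.0,0,0,0,-1],[1.3,-1.36,1.5,0,0,0,-1],[0,0,2.0,0,0,0,-1],[0,0,1.5,0,0,0,-1],[0,0,0,0,0,0,-1],[0,0,0,0,0,0,-1]]}}

```text
clock: 3.02
tool_pos: [0.4925, 0.0426, 0.1962]
eef_rot: [0.984, 0.179, 0.0, 0.0]
contact_force: [0.4, 0.3, -0.4]
opening: 1.0
finger_force: 0.0
```

```bash
python3 - <<'E'
from h import *
w=snap('wrist','w2.png'); s=snap('scene','s2.png')
st=r.get_state(); print(st['clock'],st['tool_pos'],st['q'].round(3),st['contact_force'],st['moment'])
h=cv2.cvtColor(w['pixels'],cv2.COLOR_RGB2HSV)
m=cv2.inRange(h,(3,150,100),(22,255,255))
k,l,S,c=cv2.connectedComponentsWithStats(cv2.morphologyEx(m,cv2.MORPH_CLOSE,np.ones((9,9))))
i=1+np.argmax(S[1:,4]);print(S[i],c[i])
cc=max(cv2.findContours((l==i).astype(np.uint8),0,2)[0],key=cv2.contourArea);print(cv2.fitEllipse(cc))
a=cv2.inRange(h,(0,0,130),(180,120,255)); mm=np.zeros_like(a); cv2.circle(mm,tuple(map(int,c[i])),int(.36*S[i,2]),255,-1)
M=cv2.moments(a&mm,True); ac=(M['m10']/M['m00'],M['m01']/M['m00']);print('arrows',ac,M['m00'])
for z in(.146,.150,.1535): print(z,plane(w,*ac,z).round(4))
cv2.imwrite('pics/c2.png',cv2.cvtColor(np.hstack([w['pixels'][:,100:540],cv2.resize(s['pixels'][170:270,297:387],None,fx=4,fy=4,interpolation=2)]),cv2.COLOR_RGB2BGR))
E
```

```text
3.125 [0.49278031 0.04318086 0.19637973] [-0.116  0.615 -0.103  2.017  0.122  0.514 -1.517] [0.19626955 0.15613422 0.15713067] [ 0.05622113 -0.05592711  0.01033934]
[ 277  191   76   70 4105] [314.27576127 225.40170524]
((314.284423828125, 225.4864501953125), (68.71979522705078, 73.96907806396484), 92.99968719482422)
arrows (314.00251889168766, 228.94458438287154) 397.0
0.146 [0.4933 0.047  0.146 ]
0.15 [0.4949 0.0475 0.15  ]
0.1535 [0.4964 0.048  0.1535]
```

View pics/c2.png

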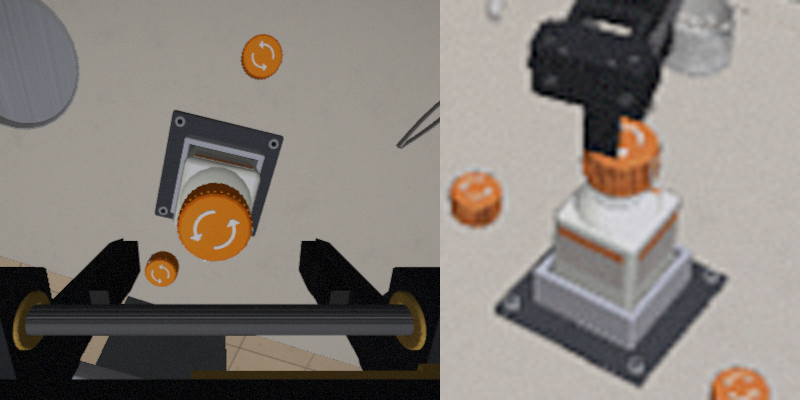

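The view shows the cap top centred between the fingers at about (314,226) and the fingers clear of the bottle. The top height comes out at about 0.146. Descending and gripping.

Request:
{"api": "step_arm", "payload": {"steps": [[0.16,-0.27,1.5,0,0,0,-1],[0,0,1.5,0,0,0,-1],[0,0,1.3,0,0,0,-1],[0,0,1.0,0,0,0,-1],[0,0,0,0,0,0,-1],[0,0,0,0,0,0,-1]], "force": 15}}

```text
clock: 3.88
tool_pos: [0.4933, 0.0468, 0.143]
eef_rot: [0.984, 0.179, 0.0, 0.0]
contact_force: [-0.4, 0.2, -0.2]
opening: 1.003
finger_force: 0.0
```

Request:
{"api": "step_arm", "payload": {"steps": [[0,0,0,0,0,0,0],[0,0,0,0,0,0,0.2],[0,0,0,0,0,0,0.4],[0,0,0,0,0,0,0.6],[0,0,0,0,0,0,1],[0,0,0,0,0,0,1]], "force": 15}}

```text
clock: 4.62
tool_pos: [0.4932, 0.0466, 0.1427]
eef_rot: [0.984, 0.179, 0.0, 0.0]
contact_force: [0.0, -0.8, 0.3]
opening: 0.552
finger_force: 15.0
```

The opening of 48.6 mm matches the shell, with almost no side force. Next I'll firm the grip and press down in small steps.

Request:
{"api": "step_arm", "payload": {"steps": [[0,0,0,0,0,0,1],[0,0,0,0,0,0,1],[0,0,0.1,0,0,0,1],[0,0,0.1,0,0,0,1],[0,0,0.1,0,0,0,1],[0,0,0,0,0,0,1]], "force": 40}}

```text
clock: 5.38
tool_pos: [0.4931, 0.0467, 0.1398]
eef_rot: [0.984, 0.179, 0.0, 0.0]
contact_force: [0.9, -2.2, 2.4]
opening: 0.547
finger_force: 40.0
```

Request:
{"api": "step_arm", "payload": {"steps": [[0,0,0.1,0,0,0,1],[0,0,0.1,0,0,0,1],[0,0,0,0,0,0,1],[0,0,0,0,0,0,1]]}}

```text
clock: 5.88
tool_pos: [0.4932, 0.0465, 0.1382]
eef_rot: [0.984, 0.179, 0.0, 0.0]
contact_force: [0.1, -2.6, 6.4]
opening: 0.547
finger_force: 40.0
```

Request:
{"api": "step_arm", "payload": {"steps": [[0,0,0.1,0,0,0,1],[0,0,0.1,0,0,0,1],[0,0,0,0,0,0,1],[0,0,0,0,0,0,1]]}}

```text
clock: 6.38
tool_pos: [0.4932, 0.0464, 0.1365]
eef_rot: [0.984, 0.179, 0.0, 0.0]
contact_force: [-0.8, -3.0, 11.6]
opening: 0.545
finger_force: 40.0
```

Request:
{"api": "step_arm", "payload": {"steps": [[0,0,0.1,0,0,0,1],[0,0,0.1,0,0,0,1],[0,0,0,0,0,0,1],[0,0,0,0,0,0,1]]}}

```text
clock: 6.88
tool_pos: [0.4933, 0.0464, 0.1349]
eef_rot: [0.984, 0.179, 0.001, 0.0]
contact_force: [-1.9, -2.4, 14.5]
opening: 0.548
finger_force: 40.0
```

Request:
{"api": "step_arm", "payload": {"steps": [[0,0,0.1,0,0,0,1],[0,0,0.05,0,0,0,1],[0,0,0,0,0,0,1],[0,0,0,0,0,0,1]]}}

```text
clock: 7.38
tool_pos: [0.4933, 0.0464, 0.1339]
eef_rot: [0.984, 0.179, 0.001, 0.0]
contact_force: [-1.7, -2.7, 20.2]
opening: 0.543
finger_force: 40.0
```

20 N, and the stiffness has risen, so the cap is hard down. Turning counter-clockwise now, which is negative about the tool's z.

Request:
{"api": "step_arm", "payload": {"steps": [[0,0,0,0,0,-2,1],[0,0,0,0,0,-3,1],[0,0,0,0,0,-3,1],[0,0,0,0,0,0,1]]}}

```text
clock: 7.88
tool_pos: [0.4938, 0.0469, 0.1339]
eef_rot: [0.969, 0.248, 0.001, 0.0]
contact_force: [-2.1, -1.5, 19.6]
opening: 0.548
finger_force: 40.0
```

```bash
cat > st.py <<'E'
from h import *
s=r.get_state(); q=s['eef_rot']; print(s['clock'],s['tool_pos'].round(4),'yaw',np.degrees(2*np.arctan2(q[1],q[0])).round(2),'F',s['contact_force'].round(1),'M',s['moment'].round(2),s['opening'],s['q'].round(2))
E
python3 st.py
```

```text
7.875 [0.4938 0.0469 0.1339] yaw 28.67 F [-2.1 -1.5 19.6] M [-0.36  0.33 -0.03] 0.547984409068121 [-0.12  0.73 -0.11  2.06  0.2   0.36 -1.46]
```

Request:
{"api": "step_arm", "payload": {"steps": [[0,0,0,0,0,-4,1],[0,0,0,0,0,-4,1],[0,0,0,0,0,-4,1],[0,0,0,0,0,0,1]]}}

```text
clock: 8.38
tool_pos: [0.4942, 0.0472, 0.1339]
eef_rot: [0.938, 0.348, 0.002, 0.0]
contact_force: [-1.4, -1.4, 19.0]
opening: 0.541
finger_force: 40.0
```

```bash
python3 st.py
```

```text
8.375 [0.4942 0.0472 0.1339] yaw 40.69 F [-1.4 -1.4 19. ] M [-0.33  0.23 -0.01] 0.5410123819607694 [-0.09  0.73 -0.15  2.06  0.29  0.37 -1.34]
```

Request:
{"api": "step_arm", "payload": {"steps": [[0,0,0,0,0,-4,1],[0,0,0,0,0,-4,1],[0,0,0,0,0,-4,1],[0,0,0,0,0,0,1]]}}

```text
clock: 8.88
tool_pos: [0.4942, 0.0473, 0.134]
eef_rot: [0.896, 0.444, 0.002, 0.0]
contact_force: [-0.9, -2.0, 18.1]
opening: 0.546
finger_force: 40.0
```

```bash
python3 st.py
```

```text
8.875 [0.4942 0.0473 0.134 ] yaw 52.7 F [-0.9 -2.  18.1] M [-0.33  0.2  -0.01] 0.5461273725661133 [-0.06  0.73 -0.2   2.06  0.37  0.38 -1.21]
```

Request:
{"api": "step_arm", "payload": {"steps": [[0,0,0.03,0,0,-4,1],[0,0,0,0,0,-4,1],[0,0,0,0,0,-2,1],[0,0,0,0,0,0,1]]}}

```text
clock: 9.38
tool_pos: [0.4941, 0.0474, 0.1339]
eef_rot: [0.854, 0.52, 0.002, 0.001]
contact_force: [-1.3, -1.3, 21.1]
opening: 0.55
finger_force: 40.0
```

```bash
python3 st.py
```

```text
9.375 [0.4941 0.0474 0.1339] yaw 62.68 F [-1.3 -1.3 21.1] M [-0.3   0.34 -0.05] 0.5504600346704084 [-0.04  0.73 -0.25  2.06  0.44  0.4  -1.11]
```

Request:
{"api": "step_arm", "payload": {"steps": [[0,0,0,0,0,-1.5,1],[0,0,0,0,0,-1.5,1],[0,0,0,0,0,0,1]]}}

```text
clock: 9.75
tool_pos: [0.4941, 0.0474, 0.1338]
eef_rot: [0.84, 0.542, 0.002, 0.001]
contact_force: [-1.4, -1.3, 21.3]
opening: 0.545
finger_force: 40.0
```

```bash
python3 st.py
```

```text
9.75 [0.4941 0.0474 0.1338] yaw 65.67 F [-1.4 -1.3 21.3] M [-0.29  0.39 -0.08] 0.5450582021549343 [-0.03  0.74 -0.26  2.06  0.46  0.4  -1.07]
```

Request:
{"api": "step_arm", "payload": {"steps": [[0,0,0,0,0,-1.5,1],[0,0,0,0,0,-1.5,1],[0,0,0,0,0,0,1]]}}

```text
clock: 10.12
tool_pos: [0.4941, 0.0474, 0.1339]
eef_rot: [0.826, 0.564, 0.002, 0.001]
contact_force: [-1.6, -2.1, 20.6]
opening: 0.548
finger_force: 40.0
```

```bash
python3 st.py
```

```text
10.125 [0.4941 0.0474 0.1339] yaw 68.66 F [-1.6 -2.1 20.6] M [-0.3   0.42 -0.15] 0.5483297731500927 [-0.02  0.74 -0.27  2.06  0.48  0.41 -1.04]
```

Request:
{"api": "step_arm", "payload": {"steps": [[0,0,0,0,0,-1,1],[0,0,0,0,0,0,1],[0,0,0,0,0,0,1]]}}

```text
clock: 10.5
tool_pos: [0.4941, 0.0473, 0.1338]
eef_rot: [0.821, 0.571, 0.002, 0.001]
contact_force: [-1.3, -2.2, 20.8]
opening: 0.549
finger_force: 40.0
```

```bash
python3 st.py; python3 - <<'E'
from h import *
w=snap('wrist','w3.png');s=snap('top','t3.png')
cv2.imwrite('pics/c3.png',cv2.cvtColor(np.hstack([w['pixels'][:,100:540],cv2.resize(s['pixels'][180:280,260:350],None,fx=4,fy=4,interpolation=2)]),cv2.COLOR_RGB2BGR))
E
```

```text
10.5 [0.4941 0.0473 0.1338] yaw 69.63 F [-1.3 -2.2 20.8] M [-0.4   0.36 -0.15] 0.54907434956531 [-0.02  0.74 -0.28  2.06  0.48  0.41 -1.03]
```

View pics/c3.png

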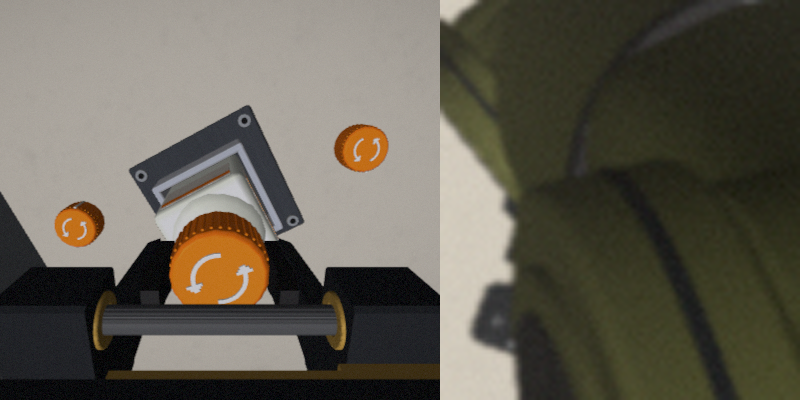

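The wrist view shows the cap top at about (220,270) in the crop, still firmly between the pads. Its arrows have turned with the tool. The tool has turned 49° and some moment is building, so I'll make one more small turn to confirm the stop.

Request:
{"api": "step_arm", "payload": {"steps": [[0,0,0,0,0,-1,1],[0,0,0,0,0,-1,1],[0,0,0,0,0,0,1]]}}

```text
clock: 10.98
tool_pos: [0.4941, 0.047, 0.1339]
eef_rot: [0.811, 0.585, 0.001, 0.001]
contact_force: [-2.2, -2.2, 20.9]
opening: 0.546
finger_force: 40.0
```

```bash
python3 st.py
```

```text
10.975 [0.4941 0.047  0.1339] yaw 71.6 F [-2.2 -2.2 20.9] M [-0.51  0.29 -0.26] 0.5464377292107669 [-0.01  0.74 -0.29  2.05  0.5   0.41 -1.01]
```

The moment has gone from about 0 to −0.26 N·m at 51°, so this is the stop. I'll relax slightly, ease the pressure and lift slowly, watching for the bottle's weight.

Request:
{"api": "step_arm", "payload": {"steps": [[0,0,0,0,0,1,1],[0,0,-0.2,0,0,0,1],[0,0,-0.2,0,0,0,1],[0,0,-0.2,0,0,0,1],[0,0,-0.2,0,0,0,1],[0,0,-0.2,0,0,0,1],[0,0,0,0,0,0,1]]}}

```text
clock: 11.85
tool_pos: [0.4926, 0.047, 0.1416]
eef_rot: [0.816, 0.578, -0.0, -0.0]
contact_force: [0.8, -0.3, -1.4]
opening: 0.545
finger_force: 40.0
```

```bash
python3 st.py
```

```text
11.85 [0.4926 0.047  0.1416] yaw 70.69 F [ 0.8 -0.3 -1.4] M [-0.16 -0.24  0.03] 0.5450582907581486 [-0.    0.72 -0.3   2.05  0.48  0.43 -1.01]
```

Request:
{"api": "step_arm", "payload": {"steps": [[0,0,-0.2,0,0,0,1],[0,0,-0.2,0,0,0,1],[0,0,-0.2,0,0,0,1],[0,0,0,0,0,0,1],[0,0,0,0,0,0,1]]}}

```text
clock: 12.48
tool_pos: [0.4929, 0.0469, 0.1479]
eef_rot: [0.816, 0.578, -0.0, -0.0]
contact_force: [-0.2, -0.5, -1.2]
opening: 0.545
finger_force: 40.0
```

Request:
{"api": "step_arm", "payload": {"steps": [[0,0,-0.2,0,0,0,1],[0,0,-0.2,0,0,0,1],[0,0,-0.2,0,0,0,1],[0,0,0,0,0,0,1],[0,0,0,0,0,0,1]]}}

```text
clock: 13.1
tool_pos: [0.493, 0.0468, 0.1539]
eef_rot: [0.816, 0.578, 0.0, 0.0]
contact_force: [-0.5, 0.6, -0.1]
opening: 0.547
finger_force: 40.0
```

Request:
{"api": "step_arm", "payload": {"steps": [[0,0,-0.6,0,0,0,1],[0,0,-0.8,0,0,0,1],[0,0,-1,0,0,0,1],[0,0,-1.2,0,0,0,1],[0,0,-1.2,0,0,0,1],[0,0,-1.2,0,0,0,1],[0,0,0,0,0,0,1],[0,0,0,0,0,0,1]]}}

```text
clock: 14.1
tool_pos: [0.4928, 0.0467, 0.2138]
eef_rot: [0.816, 0.578, -0.0, -0.0]
contact_force: [0.2, -0.8, -1.7]
opening: 0.548
finger_force: 40.0
```

```bash
python3 st.py; python3 - <<'E'
from h import *
w=snap('wrist','w4.png');s=snap('scene','s4.png');t=snap('top','t4.png')
cv2.imwrite('pics/c4.png',cv2.cvtColor(np.hstack([w['pixels'][:,120:520],cv2.resize(s['pixels'][150:290,240:380],(400,400),interpolation=2)]),cv2.COLOR_RGB2BGR))
E
```

```text
14.1 [0.4928 0.0467 0.2138] yaw 70.67 F [ 0.2 -0.8 -1.7] M [-0.02 -0.04  0.01] 0.548326454574909 [ 0.06  0.61 -0.4   1.99  0.39  0.62 -0.93]
```

View pics/c4.png

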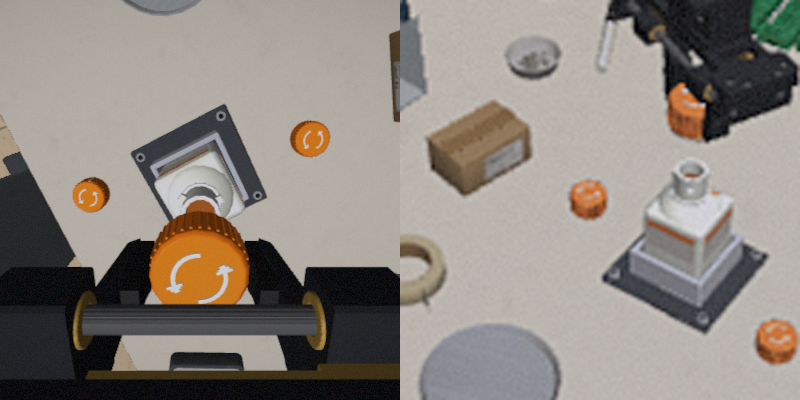

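The view shows the cap in the hand and the bottle seated, with its neck open at about (690,170) in the right half. Next I'll refine the dish position from the scene and top views, then carry the cap over.

```bash
python3 - <<'E'
from h import *
for n,(x0,x1,y0,y1) in (('t1.png',(174,248,180,255)),('s4.png',(235,305,255,310)),('t4.png',(174,248,180,255))):
    s=dict(np.load('pics/'+n+'.npz')); p=cv2.GaussianBlur(s['pixels'],(3,3),0).astype(int)
    k=((p[...,0]-p[...,2])<9).astype(np.uint8)*255; K=np.zeros_like(k);K[y0:y1,x0:x1]=k[y0:y1,x0:x1]
    K=cv2.morphologyEx(cv2.morphologyEx(K,cv2.MORPH_OPEN,np.ones((3,3))),cv2.MORPH_CLOSE,np.ones((7,7)))
    c=max(cv2.findContours(K,0,2)[0],key=cv2.contourArea)[:,0]
    P=np.array([plane(s,*q,.01)[:2] for q in c.astype(float)],np.float32)
    print(n,cv2.fitEllipse(P))
st=r.get_state();yaw=2*np.arctan2(st['eef_rot'][1],st['eef_rot'][0]);c_,s_=np.cos(yaw),np.sin(yaw)
for g in((.531,.271),):
    d=np.array(g)-st['tool_pos'][:2]; print('tool shift',d@[c_,s_],d@[s_,-c_])
E
```

```text
t1.png ((0.5318742394447327, 0.27053382992744446), (0.12450180947780609, 0.12521035969257355), 67.71916961669922)
s4.png ((0.5309141278266907, 0.2728770673274994), (0.12873002886772156, 0.12978538870811462), 40.35097122192383)
t4.png ((0.5321722626686096, 0.2702586054801941), (0.12290386110544205, 0.12445735931396484), 91.03838348388672)
tool shift 0.224233770010229 -0.03803885301234011
```

Request:
{"api": "step_arm", "payload": {"steps": [[2,-0.3,0,0,0,0,1],[3.5,-0.6,0,0,0,0,1],[4,-0.7,0,0,0,0,1],[4,-0.7,0,0,0,0,1],[4,-0.7,0,0,0,0,1],[3,-0.5,0,0,0,0,1],[2,-0.3,0,0,0,0,1],[0,0,0,0,0,0,1]]}}

```text
clock: 15.25
tool_pos: [0.5313, 0.273, 0.2135]
eef_rot: [0.815, 0.579, -0.0, -0.0]
contact_force: [-0.3, -0.8, -1.8]
opening: 0.542
finger_force: 40.0
```

Request:
{"api": "step_arm", "payload": {"steps": [[0,0,1.5,0,0,0,1],[0,0,3,0,0,0,1],[0,0,3.5,0,0,0,1],[0,0,3.5,0,0,0,1],[0,0,2,0,0,0,1],[0,0,1.5,0,0,0,1],[0,0,1,0,0,0,1],[0,0,0,0,0,0,1]]}}

```text
clock: 16.25
tool_pos: [0.5315, 0.2712, 0.0534]
eef_rot: [0.816, 0.578, -0.0, 0.0]
contact_force: [-0.3, 0.2, -0.9]
opening: 0.545
finger_force: 40.0
```

```bash
python3 st.py
```

```text
16.25 [0.5315 0.2712 0.0534] yaw 70.65 F [-0.3  0.2 -0.9] M [-0.05 -0.05  0.06] 0.5446943876303721 [-0.41  0.95 -0.25  1.78  0.46  0.48 -1.3 ]
```

Over the dish at the right spot. Lowering slowly.

Request:
{"api": "step_arm", "payload": {"steps": [[0,0,0.5,0,0,0,1],[0,0,0.4,0,0,0,1],[0,0,0.3,0,0,0,1],[0,0,0.3,0,0,0,1],[0,0,0.2,0,0,0,1],[0,0,0.2,0,0,0,1],[0,0,0,0,0,0,1],[0,0,0,0,0,0,1]]}}

```text
clock: 17.25
tool_pos: [0.5317, 0.2717, 0.0349]
eef_rot: [0.816, 0.578, 0.0, 0.0]
contact_force: [-0.5, 0.3, -2.1]
opening: 0.544
finger_force: 40.0
```

Request:
{"api": "step_arm", "payload": {"steps": [[0,0,0.1,0,0,0,1],[0,0,0.1,0,0,0,1],[0,0,0.1,0,0,0,1],[0,0,0,0,0,0,1],[0,0,0,0,0,0,1]]}}

```text
clock: 17.88
tool_pos: [0.5316, 0.2717, 0.0319]
eef_rot: [0.816, 0.578, -0.0, 0.0]
contact_force: [-0.1, -0.1, -0.3]
opening: 0.551
finger_force: 40.0
```

Request:
{"api": "step_arm", "payload": {"steps": [[0,0,0.1,0,0,0,1],[0,0,0.1,0,0,0,1],[0,0,0,0,0,0,1],[0,0,0,0,0,0,1]]}}

```text
clock: 18.38
tool_pos: [0.5317, 0.2718, 0.0299]
eef_rot: [0.816, 0.578, 0.0, 0.0]
contact_force: [-0.2, 0.2, -1.4]
opening: 0.546
finger_force: 40.0
```

Request:
{"api": "step_arm", "payload": {"steps": [[0,0,0.1,0,0,0,1],[0,0,0.1,0,0,0,1],[0,0,0,0,0,0,1],[0,0,0,0,0,0,1]]}}

```text
clock: 18.88
tool_pos: [0.5317, 0.2718, 0.0278]
eef_rot: [0.816, 0.578, 0.0, 0.0]
contact_force: [-0.0, 0.1, -0.2]
opening: 0.547
finger_force: 40.0
```

Request:
{"api": "step_arm", "payload": {"steps": [[0,0,0.05,0,0,0,1],[0,0,0.05,0,0,0,1],[0,0,0,0,0,0,1],[0,0,0,0,0,0,1]]}}

```text
clock: 19.38
tool_pos: [0.5317, 0.2718, 0.0277]
eef_rot: [0.816, 0.578, 0.0, 0.0]
contact_force: [-0.3, -0.6, 6.9]
opening: 0.552
finger_force: 40.0
```

Contact came at 0.0277, as predicted for the shell fully down on the floor. Easing off and releasing.

Request:
{"api": "step_arm", "payload": {"steps": [[0,0,-0.08,0,0,0,1],[0,0,0,0,0,0,-0.2],[0,0,0,0,0,0,-0.4],[0,0,0,0,0,0,-0.4],[0,0,0,0,0,0,-0.4],[0,0,0,0,0,0,-0.4]]}}

```text
clock: 20.12
tool_pos: [0.5316, 0.2717, 0.0277]
eef_rot: [0.816, 0.578, -0.0, 0.0]
contact_force: [0.3, 0.1, 0.1]
opening: 0.704
finger_force: 0.0
```

Request:
{"api": "step_arm", "payload": {"steps": [[0,0,-0.5,0,0,0,-0.4],[0,0,-1,0,0,0,-0.4],[0,0,-2,0,0,0,-0.4],[0,0,-3,0,0,0,-0.4],[0,0,-4,0,0,0,-0.4],[0,0,-4,0,0,0,-0.4],[-1,0,-3,0,0,0,-0.4],[0,0,0,0,0,0,-0.4]]}}

```text
clock: 21.12
tool_pos: [0.5296, 0.2624, 0.2063]
eef_rot: [0.816, 0.578, 0.003, 0.001]
contact_force: [0.0, 0.7, -1.4]
opening: 0.7
finger_force: 0.0
```

```bash
python3 st.py; python3 - <<'E'
from h import *
w=snap('wrist','w5.png');s=snap('scene','s5.png')
cv2.imwrite('pics/c5.png',cv2.cvtColor(np.hstack([w['pixels'][:,120:520],cv2.resize(s['pixels'][160:310,220:370],(400,400),interpolation=2)]),cv2.COLOR_RGB2BGR))
E
```

```text
21.125 [0.5296 0.2624 0.2063] yaw 70.61 F [ 0.   0.7 -1.4] M [-0.01  0.01  0.02] 0.6995990896287677 [-0.33  0.72 -0.37  1.72  0.35  0.76 -1.21]
```

View pics/c5.png

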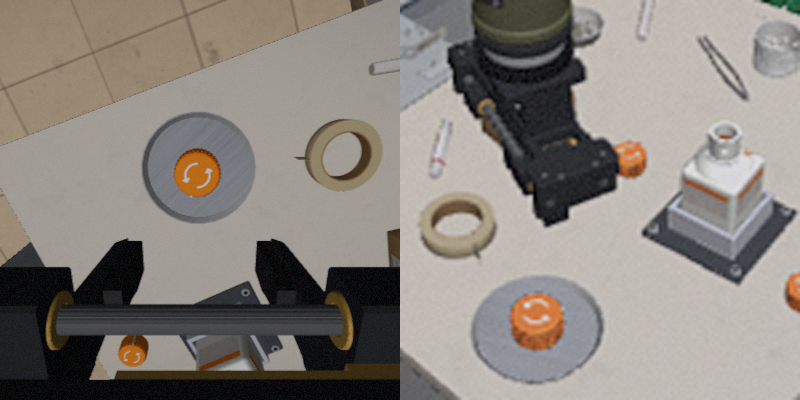

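The cap sits flat near the dish's centre, at (197,173) in the left half with the dish at (199,167). The bottle is seated in its holder and the hand is clear. Handing in.

```bash
python3 -c "
from plant import r
print(r.finish_job())"
```

```text
the job is handed in; nothing more can be done
None
```

I pressed the cap down at about 21 N, turned it 51° counter-clockwise to its stop, lifted it off and set it open side down near the centre of the dish, with the bottle still seated; the job was handed in after about 21 s, and no verdict was returned.

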